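# Empty the gate tray of sinkers

### The job

The small metal tray of sinkers stands in its storage dock, gate shut: lift it out, set it on the sloping rest with its back end at the lip, let go, and there lower its hinged end gate fully without losing a sinker. Then take the tray again by its rear handle and tip it over the white bin so that all four sinkers slide out through the gate end only and stay in the bin, and set the empty tray back on the sloping rest as before. Do not disturb the mug, the jar or the spool.

Things in the scene. Friction and masses are not known exactly. Their poses are not given: they have to be found in the camera images.
- tray_centre (a point): Centre of the loose aluminium tray (half-way up its walls, 16 mm above its underside). x towards the gate end, y across, z up. Tray 120 long by 60 wide, walls 32 high and 3 thick, floor 3 thick, open top; about 0.22 kg, plus four sinkers of 26 g. Can be gripped from above across its 60 mm width near this point.
- handle: The tray's fixed rear handle: flat tongue 10 thick, 36 wide, 62 long, leaning back 2 degrees from the tray's upright (12 from vertical on the rest). Origin mid-tongue, 67 behind and 45 mm above tray_centre in tray axes; x forward through the thickness, y across, z along it to its free top. Grip it across its thickness, coming down along it. Boxed in, out of reach, in the dock.
- gate (a joint): Tray's hinged end gate, rad: 0 shut (upright), grows as it swings outward and down, stop at 1.6 (in line with the tray floor, a chute). Plate 56 wide, 5 thick, reaching 48 mm from the hinge: its top edge stands 18 mm above the side walls and can be pushed outward from behind, over the walls. Stiff hinge (0.03 N m): it stays where it is left.
- gate_hinge (a point): Middle of the gate's hinge line (along y), on the inner face of the gate: 60 mm ahead of and 14 mm below tray_centre in the tray's axes. Axes as the tray's. The shut gate rises from here; its 5 mm thickness lies beyond.
- dock: Fixed plywood dock; origin on the table under the middle of the docked tray, x to the gate end. Base 8 high, 54 wide (narrower than the tray) carries the tray. A lip 30 high, 5 mm before the gate, keeps it shut. From 64 to 88 mm behind the origin a pocket 100 high, 72 wide, open to the front and top, stands round the handle. The tray must rise 105 mm to clear it.
- rest: Fixed wooden rest, 100 long by 50 wide; origin on the table under its middle, x to the high end. Its top slopes 10 degrees up to +x: 62 high at the middle, 53 at the rear, 71 in front. A lip 6 thick, 10 above the slope, crosses the low rear end. The tray sits with its back just before the lip, gate end uphill: tray_centre 10 to 14 mm uphill of the middle, gate end overhanging by 20.
- bin_in (a point): Centre of the inner floor of the fixed white open bin, 4 mm above the table. Bin 125 (x) by 145 (y) by 46 high outside, walls 4; x, y along its sides. It stands in front of the high end of the rest.
- weight0_center (a point): Centre of a loose flat round grey sinker, 20 mm across and 9 thick, lying in the tray. Friction 0.42 to 0.6: it slides only when the tray is tipped 23 to 31 degrees; 40 to 45 empties the tray.
- weight1_center (a point): Centre of a loose flat round grey sinker, 20 mm across and 9 thick, lying in the tray. Friction 0.42 to 0.6: it slides only when the tray is tipped 23 to 31 degrees; 40 to 45 empties the tray.
- weight2_center (a point): Centre of a loose flat round grey sinker, 20 mm across and 9 thick, lying in the tray. Friction 0.42 to 0.6: it slides only when the tray is tipped 23 to 31 degrees; 40 to 45 empties the tray.
- weight3_center (a point): Centre of a loose flat round grey sinker, 20 mm across and 9 thick, lying in the tray. Friction 0.42 to 0.6: it slides only when the tray is tipped 23 to 31 degrees; 40 to 45 empties the tray.
- mug: White mug, 76 across, 88 high, handle at its +y side; origin under its middle. Leave alone.
- jar: Small amber glass jar with black cap, 52 across, 60 high; origin under its middle. Leave alone.
- spool: Wooden thread spool standing on end, 40 across, 40 high; origin under its middle. Leave alone.
Mind the look-alikes: they are no part of the job. What is shaped like the part that bears tray_centre but blue or purple is not meant.

How it is judged:
On the way, in this order (a step that is already met when the one before it is completed fails the run):
1. the tray, gate shut and all sinkers in it, stands on the sloping rest and is let go (x of tray_centre in the frame of rest between -0.006 and 0.025 m and y of tray_centre in the frame of rest between -0.014 and 0.014 m and z of tray_centre in the frame of rest between 0.072 and 0.09 m and angle between tray_centre's own x axis and vertical between 1.316 and 1.476 rad and angle between tray_centre's own y axis and vertical between 1.491 and 1.651 rad and x of weight0_center in the frame of tray_centre between -0.062 and 0.066 m and y of weight0_center in the frame of tray_centre between -0.03 and 0.03 m and x of weight1_center in the frame of tray_centre between -0.062 and 0.066 m and y of weight1_center in the frame of tray_centre between -0.03 and 0.03 m and x of weight2_center in the frame of tray_centre between -0.062 and 0.066 m and y of weight2_center in the frame of tray_centre between -0.03 and 0.03 m and x of weight3_center in the frame of tray_centre between -0.062 and 0.066 m and y of weight3_center in the frame of tray_centre between -0.03 and 0.03 m and contact force between the fingers and tray below 0.1 N and value of joint gate below 0.25 rad), for 0.2 s.
2. the gate is fully lowered (beyond 1.35 rad) while the tray still stands on the rest with all sinkers in it (x of tray_centre in the frame of rest between -0.006 and 0.025 m and y of tray_centre in the frame of rest between -0.014 and 0.014 m and z of tray_centre in the frame of rest between 0.072 and 0.09 m and angle between tray_centre's own x axis and vertical between 1.316 and 1.476 rad and angle between tray_centre's own y axis and vertical between 1.491 and 1.651 rad and x of weight0_center in the frame of tray_centre between -0.062 and 0.066 m and y of weight0_center in the frame of tray_centre between -0.03 and 0.03 m and x of weight1_center in the frame of tray_centre between -0.062 and 0.066 m and y of weight1_center in the frame of tray_centre between -0.03 and 0.03 m and x of weight2_center in the frame of tray_centre between -0.062 and 0.066 m and y of weight2_center in the frame of tray_centre between -0.03 and 0.03 m and x of weight3_center in the frame of tray_centre between -0.062 and 0.066 m and y of weight3_center in the frame of tray_centre between -0.03 and 0.03 m and value of joint gate above 1.35 rad), for 0.2 s.
3. held by the rear handle and tipped gate end down by more than 17 degrees, gate still lowered, the tray has let all four sinkers into the bin (x of weight0_center in the frame of bin_in between -0.0585 and 0.0585 m and y of weight0_center in the frame of bin_in between -0.0685 and 0.0685 m and z of weight0_center in the frame of bin_in between -0.003 and 0.04 m and x of weight1_center in the frame of bin_in between -0.0585 and 0.0585 m and y of weight1_center in the frame of bin_in between -0.0685 and 0.0685 m and z of weight1_center in the frame of bin_in between -0.003 and 0.04 m and x of weight2_center in the frame of bin_in between -0.0585 and 0.0585 m and y of weight2_center in the frame of bin_in between -0.0685 and 0.0685 m and z of weight2_center in the frame of bin_in between -0.003 and 0.04 m and x of weight3_center in the frame of bin_in between -0.0585 and 0.0585 m and y of weight3_center in the frame of bin_in between -0.0685 and 0.0685 m and z of weight3_center in the frame of bin_in between -0.003 and 0.04 m and angle between tray_centre's own x axis and vertical above 1.871 rad and value of joint gate above 1.2 rad and contact force between the fingers and handle above 0.5 N), for 0.1 s.
At the end, for the whole second after the job is handed in: All four sinkers lie in the bin, and the tray stands at rest on the sloping rest again: underside on the slope (tilted gate end up 5.5 to 14.5 degrees, level sideways within 4.5 degrees), its centre within about 15 mm lengthwise and 14 mm sideways of its place before the lip (x of weight0_center in the frame of bin_in between -0.0585 and 0.0585 m and y of weight0_center in the frame of bin_in between -0.0685 and 0.0685 m and z of weight0_center in the frame of bin_in between -0.003 and 0.04 m and x of weight1_center in the frame of bin_in between -0.0585 and 0.0585 m and y of weight1_center in the frame of bin_in between -0.0685 and 0.0685 m and z of weight1_center in the frame of bin_in between -0.003 and 0.04 m and x of weight2_center in the frame of bin_in between -0.0585 and 0.0585 m and y of weight2_center in the frame of bin_in between -0.0685 and 0.0685 m and z of weight2_center in the frame of bin_in between -0.003 and 0.04 m and x of weight3_center in the frame of bin_in between -0.0585 and 0.0585 m and y of weight3_center in the frame of bin_in between -0.0685 and 0.0685 m and z of weight3_center in the frame of bin_in between -0.003 and 0.04 m and x of tray_centre in the frame of rest between -0.006 and 0.025 m and y of tray_centre in the frame of rest between -0.014 and 0.014 m and z of tray_centre in the frame of rest between 0.072 and 0.09 m and angle between tray_centre's own x axis and vertical between 1.316 and 1.476 rad and angle between tray_centre's own y axis and vertical between 1.491 and 1.651 rad and linear speed of tray below 0.02 m/s); the robot touches nothing.
It fails at once if a sinker goes over the side or back of the tray, or onto the table ((horizontal distance between weight0_center and bin_in above 0.105 m and (y of weight0_center in the frame of tray_centre above 0.045 m or y of weight0_center in the frame of tray_centre below -0.045 m or x of weight0_center in the frame of tray_centre below -0.075 m or height (world z) of weight0_center below 0.008 m)) or (horizontal distance between weight1_center and bin_in above 0.105 m and (y of weight1_center in the frame of tray_centre above 0.045 m or y of weight1_center in the frame of tray_centre below -0.045 m or x of weight1_center in the frame of tray_centre below -0.075 m or height (world z) of weight1_center below 0.008 m)) or (horizontal distance between weight2_center and bin_in above 0.105 m and (y of weight2_center in the frame of tray_centre above 0.045 m or y of weight2_center in the frame of tray_centre below -0.045 m or x of weight2_center in the frame of tray_centre below -0.075 m or height (world z) of weight2_center below 0.008 m)) or (horizontal distance between weight3_center and bin_in above 0.105 m and (y of weight3_center in the frame of tray_centre above 0.045 m or y of weight3_center in the frame of tray_centre below -0.045 m or x of weight3_center in the frame of tray_centre below -0.075 m or height (world z) of weight3_center below 0.008 m))).
It fails at once if the tray is tipped sideways by more than 30 degrees (angle between tray_centre's own y axis and vertical below 1.051 rad or angle between tray_centre's own y axis and vertical above 2.091 rad).
It fails at once if the mug, jar or spool is moved by more than 30 mm (distance of any of mug, jar, spool from where it was at the start of the episode above 0.03 m).
It also fails if it takes over 69 s, if anything falls off the work surface, if the arm or the gripper's body presses on something with over 40 N, if the wrist force passes 120 N, or if a joint passes its speed limit or range.

### The arm

A 6-joint arm with a two-finger parallel gripper is mounted at the origin on the work surface. World frame = base frame: x ahead of the robot, y to its left, z up, the work surface at z = 0. Lengths are in m, angles in rad, forces in N, time in s.
With the tool pointing down it reaches from about 0.4 to 0.825 m from the base axis. Payload 7 kg.
Tool frame: the origin (TCP) lies midway between the tips of the shut fingers; the grasp point (between the pads) lies 19 mm behind it; z points along the fingers, y is the line along which they close (so a half turn about z gives the same grasp; the last joint's range is limited). The gripper opens to 85 mm and grips with 20 to 120 N. Pads are 22 mm wide; open, the fingers measure 114 mm over their backs; the gripper's body (76 mm by 85 mm) begins 54 mm behind the grasp point. The pads swing forward as they close: fully open they stand 13 mm farther back than shut.
Start: joints at [1.585, 0.359, 0.012, 0, -1.224, -0.288], TCP at [0.183, 0.65, 0.231] pointing down, gripper open.
Joint ranges: [-3.07, 3.07], [-1.43, 2.12], [-1.02, 1.25], [-3.03, 1.67], [-3.05, -0], [-3.03, 3.03]. Speed limits (rad/s): [2.39, 2.39, 3.01, 3.14, 3.14, 3.14].

### API

Orientations are given as a unit quaternion [x, y, z, w].
In Python, from station import arm, cams gives the robot as it stands.
- The arm moves only by the tool step_arm, never from a script. Its argument "deltas" is a list that holds one entry, the list of rows, each a list of 6 numbers: the shift along the world's x, y, z as a fraction of full scale, then the turn, a rotation vector about the world's x, y, z as a fraction of full scale. A call has 1 to 10 rows; each row is the pose to reach, as a shift and turn from the pose commanded when the call began, turning the shorter way round; what a row does not reach only later rows make up. Full scale, the value 1, is 0.25 m for a shift and 180 degrees for a turn. A row lasts 1/8 s, in which the tool goes at most 62.5 mm and 10.7 degrees, less where a joint would pass 70% of its speed; a pose out of reach is approached as far as the arm can. A call with a number of a shift or a turn outside -1 to 1 is refused whole. A call with a gripper value outside its range is refused whole. "grip" is the closure, from 0 (fully open) to 1 (shut), set as the call begins (left out, the last holds). The fingers move at their own pace and stop on an object; "newtons" is the grip in N (left out, the last holds). Time passes only in rows, so rows that repeat a pose let the fingers close. It gives the time, the measured TCP pose, the force, the opening and the grip force at its end, in the units of the state.
- arm.get_state(): the state, without advancing time (a new reading comes with each control period).
- cams.snapshot(name): name is "scene" or "top" or "wrist"; returns a dict with "frame" (480x640x3 uint8, red, green, blue), "mtx" (3x3 intrinsics, pixels), "origin" and "orientation" of the camera in the world; the wrist camera has in their place "mount" (4x4, takes a point from camera to tool coordinates, whose origin is the TCP and whose axes are the flange's). Camera axes: x right, y down, z forward; pixel columns grow to the right and rows downward; lengths in m; the calibration is good to about 2 mm. A picture is of the moment at which its call begins: read the wrist's pose just before it. There is no depth.
- arm.sign_off(): hands the job in; it is judged then, once.
Trained networks look in a picture, given as the dict that the camera call returned (one of the last four; its "shot" number tells which), for a name from the list of things; names that differ only in an ending like _2 or _b are one class to them, and where a whole thing is asked for, a point or a joint stands for the part that bears it (a point fixed in the world has none). Each returns a list of dicts, best first, with "confidence" (0 to 1); they miss things now and then, are a little off and sometimes report something else, mostly with a low value. They report only what shows in the picture. A call takes as long as a camera call. They do not tell look-alikes from the thing itself.
- cams.recognise(target, picture): "xy" ([column, row] in pixels, amid what is visible of it).
- cams.regions_of(target, picture): "region" (480x640 bool, what is visible of it) and "xy" ([column, row] in pixels, amid what is visible of it).
- cams.place_of(target, picture): "xy" ([column, row] in pixels: a listed point, or the origin of a listed thing).
The state is a dict: "clock": time; "joint_positions": joint angles; "qd": joint speeds; "tau": joint torques, N m; "eef_pos": TCP position; "tcp_rot": TCP orientation; "ft_force": force on the tool from outside, world axes, zero at the start; "ft_torque": the same for the moment, N m; "opening": finger opening in m; "grasp_force": force on a finger pad.
Only numpy, scipy, OpenCV 4.12 (cv2) and the standard library are available. Lean on these libraries where they do the work, as an engineer would, in place of code of your own. Each camera call takes 0.05 s, during which the arm holds its last target. There are 200 camera calls.

## Working session

There is one attempt and no reset: what is moved stays moved. The work goes in short steps, Python scripts to look and compute and a tool call to move; the robot and the scene stay as the last step left them, time stands still between calls to the robot, and variables do not carry over. Pictures are saved under pics/ and viewed, at most 13 in all, crops included, and the job is handed in when it is done.

Besides the shell and the picture viewer there is one more tool, called after ">>>" in YAML: its name, and indented under it one key for each argument. step_arm: Moves the arm, as the interface text tells. Its arguments: {"type":"object","properties":{"deltas":{"type":"array"},"grip":{"type":"number"},"newtons":{"type":"number"}},"required":["deltas"]}

```bash
mkdir -p pics
cat > h.py <<'E'
import numpy as np, cv2
from scipy.spatial.transform import Rotation as R
from station import arm, cams
def snap(n, save=None):
    s=arm.get_state(); p=cams.snapshot(n)
    if n=="wrist":
        T=np.eye(4);T[:3,:3]=R.from_quat(s["tcp_rot"]).as_matrix();T[:3,3]=s["eef_pos"]
        M=T@np.array(p["mount"]); p["o"]=M[:3,3];p["Rm"]=M[:3,:3]
    else:
        p["o"]=np.array(p["origin"]); q=np.array(p["orientation"]); p["Rm"]=q if q.shape==(3,3) else R.from_quat(q).as_matrix()
    if save: cv2.imwrite("pics/"+save,p["frame"][:,:,::-1])
    return p
def atz(p,xy,z):
    d=p["Rm"]@np.linalg.solve(np.array(p["mtx"]),[xy[0],xy[1],1.]); return p["o"]+d*(z-p["o"][2])/d[2]
def proj(p,X):
    c=p["Rm"].T@(np.array(X)-p["o"]); u=np.array(p["mtx"])@c; return u[:2]/u[2]
E
python3 - <<'E'
from h import *
np.set_printoptions(precision=3,suppress=True)
print(arm.get_state())
zs=dict(tray_centre=.024,handle=.069,gate_hinge=.01,dock=0,rest=0,bin_in=.004,mug=0,jar=0,spool=0,weight0_center=.0155)
for n in("top","scene"):
    p=snap(n,n+"0.png"); print(n,p["o"],p["Rm"][:,2])
    for k,z in zs.items():
        for d in cams.place_of(k,p)[:5]:
            print(k,round(d["confidence"],2),np.round(d["xy"]),atz(p,d["xy"],z))
E
```

```text
{'clock': 0.0, 'joint_positions': array([ 1.585,  0.359,  0.011, -0.   , -1.224, -0.288]), 'qd': array([-0.001, -0.001, -0.   ,  0.001, -0.001, -0.001]), 'tau': array([  0.002, -58.332,  29.342,   6.937,  -0.006,   0.   ]), 'eef_pos': array([0.182, 0.649, 0.23 ]), 'tcp_rot': array([ 0.991, -0.137, -0.   ,  0.001]), 'ft_force': array([ 0.316, -0.269,  0.274]), 'ft_torque': array([ 0.02 ,  0.065, -0.004]), 'grasp_force': 0.0, 'opening': 0.08554956017587795}
top [ 0.502 -0.009  1.209] [ 0.083  0.025 -0.996]
tray_centre 0.96 [369. 167.] [ 0.782 -0.101  0.024]
tray_centre 0.95 [386. 240.] [ 0.595 -0.135  0.024]
tray_centre 0.69 [459. 243.] [ 0.583 -0.317  0.024]
handle 0.69 [358. 139.] [ 0.841 -0.072  0.069]
handle 0.54 [461. 211.] [ 0.657 -0.315  0.069]
handle 0.46 [394. 265.] [ 0.532 -0.149  0.069]
gate_hinge 0.91 [384. 190.] [ 0.724 -0.137  0.01 ]
gate_hinge 0.69 [457. 264.] [ 0.531 -0.315  0.01 ]
gate_hinge 0.68 [382. 220.] [ 0.647 -0.129  0.01 ]
rest 0.79 [278. 243.] [0.596 0.137 0.   ]
bin_in 0.94 [296. 182.] [0.754 0.089 0.004]
bin_in 0.38 [330. 315.] [0.411 0.008 0.004]
mug 0.84 [
[... 287 characters left out ...]
 0.63 [262. 268.] [ 0.592 -0.14   0.024]
tray_centre 0.57 [290. 329.] [ 0.792 -0.112  0.024]
handle 0.91 [313. 327.] [ 0.838 -0.073  0.069]
handle 0.78 [252. 232.] [ 0.505 -0.147  0.069]
handle 0.64 [183. 289.] [ 0.664 -0.315  0.069]
gate_hinge 0.86 [268. 290.] [ 0.652 -0.137  0.01 ]
gate_hinge 0.79 [272. 318.] [ 0.739 -0.142  0.01 ]
gate_hinge 0.56 [183. 269.] [ 0.528 -0.321  0.01 ]
dock 0.81 [263. 276.] [ 0.593 -0.14   0.   ]
rest 0.61 [374. 261.] [0.609 0.132 0.   ]
bin_in 0.77 [372. 302.] [0.745 0.082 0.004]
mug 0.67 [454. 202.] [0.427 0.433 0.   ]
jar 0.86 [128. 264.] [ 0.461 -0.455  0.   ]
spool 0.47 [309. 223.] [0.414 0.013 0.   ]
weight0_center 0.58 [253. 260.] [ 0.547 -0.155  0.015]
```

Run:
```python
import cv2
a=cv2.imread("pics/top0.png")[110:360,130:550]; b=cv2.imread("pics/scene0.png")[170:380,90:510]
b=cv2.resize(b,None,fx=1.5,fy=1.4);a=cv2.resize(a,(630,300))
cv2.imwrite("pics/c0.png",cv2.vconcat([a,b]))
```

```text
(no output)
```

View pics/c0.png

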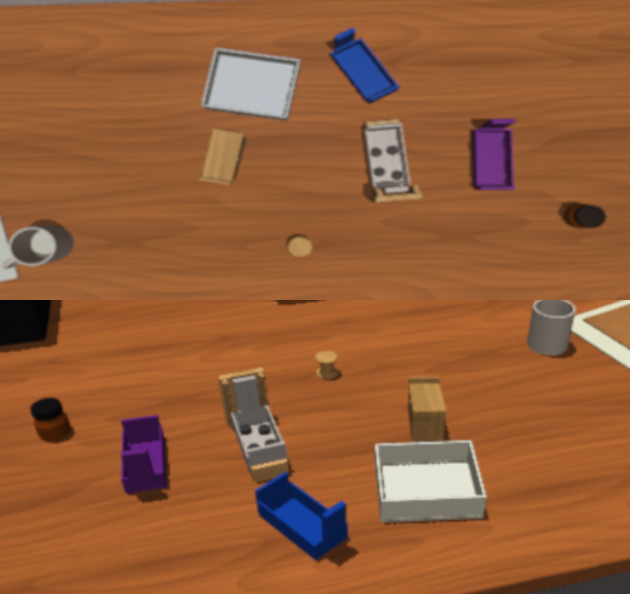

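The picture shows three trays in the top view. The grey metal one with four dark sinkers stands in the plywood dock at (386,240) and is the one meant. The blue tray at (369,167) and the purple one at (459,243) are the look-alikes. The rest is at (278,243), with the bin beyond its high end at (296,182). I'll go over the rest and look from near.

>>> step_arm:
  deltas:
    - [[0.8, -1, 0.6, 0, 0, 0], [0.8, -1, 0.6, 0, 0, 0], [0.8, -1, 0.6, 0, 0, 0], [0.8, -1, 0.6, 0, 0, 0], [0.8, -1, 0.6, 0, 0, 0], [0.8, -1, 0.6, 0, 0, 0]]
  grip: 0

```text
clock: 1.85
eef_pos: [0.3838, 0.3979, 0.3833]
tcp_rot: [0.991, -0.137, 0.001, -0.001]
ft_force: [1.1, 0.2, -0.5]
opening: 0.0854
grasp_force: 0.0
```

>>> step_arm:
  deltas:
    - [[0.7, -1, 0, 0, 0, 0], [0.7, -1, 0, 0, 0, 0], [0.7, -1, 0, 0, 0, 0], [0.7, -1, 0, 0, 0, 0], [0.7, -1, 0, 0, 0, 0], [0.7, -1, 0, 0, 0, 0], [0.7, -1, 0, 0, 0, 0]]

```text
clock: 2.72
eef_pos: [0.5575, 0.1496, 0.3812]
tcp_rot: [0.991, -0.137, -0.0, -0.0]
ft_force: [-0.5, 0.2, 0.7]
opening: 0.0848
grasp_force: 0.0
```

Run:
```python
from h import *
np.set_printoptions(precision=3,suppress=True)
s=arm.get_state();print(s["clock"],s["eef_pos"],s["tcp_rot"],s["joint_positions"])
p=snap("wrist","w1.png"); print(p["o"],p["Rm"])
for k,z in dict(rest=0,bin_in=.004,tray_centre=.024,gate_hinge=.01,handle=.069).items():
    for d in cams.place_of(k,p)[:3]: print(k,round(d["confidence"],2),np.round(d["xy"]),atz(p,d["xy"],z))
```

```text
2.725 [0.558 0.15  0.381] [ 0.991 -0.137 -0.    -0.   ] [ 0.601  0.138  0.051 -0.    -1.484  0.695]
[0.623 0.131 0.525] [[-0.27  -0.927 -0.261]
 [-0.963  0.26   0.071]
 [ 0.002  0.271 -0.963]]
rest 0.79 [321. 155.] [0.602 0.134 0.   ]
bin_in 0.78 [329.  27.] [0.749 0.082 0.004]
tray_centre 0.65 [534. 102.] [ 0.593 -0.143  0.024]
gate_hinge 0.86 [518.  53.] [ 0.655 -0.138  0.01 ]
handle 0.86 [567. 157.] [ 0.523 -0.148  0.069]
```

View pics/w1.png

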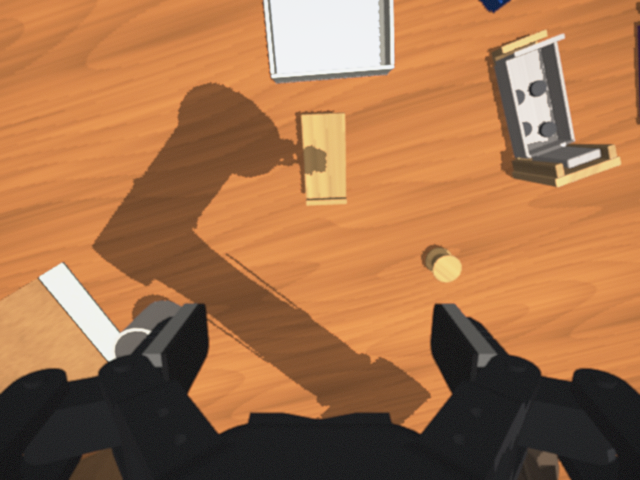

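The wrist view shows the rest at (324,158), lip end below, with the bin above it at (330,40). The grey tray in the dock is at (535,100) with its handle towards (580,155). Next I go over the tray.

>>> step_arm:
  deltas:
    - [[-0.1, -1, -0.2, 0, 0, 0.12], [-0.1, -1, -0.2, 0, 0, 0.12], [-0.1, -1, -0.2, 0, 0, 0.12], [-0.1, -1, -0.2, 0, 0, 0.12], [-0.1, -1, -0.2, 0, 0, 0.12], [-0.1, -1, -0.2, 0, 0, 0.12]]

```text
clock: 3.78
eef_pos: [0.5325, -0.1003, 0.3314]
tcp_rot: [0.999, 0.051, 0.0, -0.0]
ft_force: [0.5, -0.1, -0.0]
opening: 0.0855
grasp_force: 0.0
```

Run:
```python
from h import *
np.set_printoptions(precision=4,suppress=True)
# rest and bin from w1
im=cv2.imread("pics/w1.png")
p0=dict(mtx=None)
s=arm.get_state();print(s["clock"],s["eef_pos"],s["tcp_rot"],s["joint_positions"])
p=snap("wrist","w2.png")
cv2.imwrite("pics/w2c.png",cv2.resize(p["frame"][:300,100:500,::-1],(800,600)))
T=np.eye(4);T[:3,:3]=R.from_quat([.991,-.137,0,0]).as_matrix();T[:3,3]=[.5575,.1496,.3812]
M=T@np.array(p["mount"]); q=dict(mtx=p["mtx"],o=M[:3,3],Rm=M[:3,:3])
c=[atz(q,a,z) for a,z in (((302,113),.071),((345,113),.071),((307,205),.061),((346,204),.061))]
print(np.array(c)); f=(c[0]+c[1])/2;b=(c[2]+c[3])/2;print("rest mid",(f+b)/2,np.degrees(np.arctan2(*(f-b)[1::-1])))
print("binedge",[atz(q,a,.046) for a in((272,80),(393,68))])
for k,z in dict(tray_centre=.024,gate_hinge=.01,handle=.069,dock=0).items():
    for d in cams.place_of(k,p)[:2]: print(k,round(d["confidence"],2),np.round(d["xy"]),atz(p,d["xy"],z))
for d in cams.regions_of("gate",p)[:2]: print("gate",d["confidence"],np.round(cv2.boxPoints(cv2.minAreaRect(np.argwhere(d["region"])[:,::-1].astype(np.float32)))))
```

```text
3.775 [ 0.5325 -0.1003  0.3314] [ 0.9987  0.0511  0.0001 -0.    ] [ 0.1757  0.0876 -0.1152 -0.     -1.3678  1.4974]
[[0.6559 0.1415 0.071 ]
 [0.6426 0.094  0.071 ]
 [0.5505 0.1664 0.061 ]
 [0.5385 0.1191 0.061 ]]
rest mid [0.5969 0.1303 0.066 ] -13.407062348360403
binedge [array([0.7027, 0.1659, 0.046 ]), array([0.6768, 0.0251, 0.046 ])]
tray_centre 0.72 [579. 274.] [ 0.47   -0.4428  0.024 ]
tray_centre 0.69 [359. 148.] [ 0.595 -0.141  0.024]
gate_hinge 0.92 [360.  95.] [ 0.654  -0.1357  0.01  ]
gate_hinge 0.9 [485. 219.] [ 0.5249 -0.3136  0.01  ]
handle 0.72 [540. 111.] [ 0.6516 -0.3159  0.069 ]
handle 0.36 [371. 140.] [ 0.6054 -0.1476  0.069 ]
gate 0.87 [[464. 224.]
 [465. 215.]
 [527. 223.]
 [526. 232.]]
gate 0.71 [[337.  87.]
 [391.  87.]
 [391.  97.]
 [337.  97.]]
```

View pics/w2c.png

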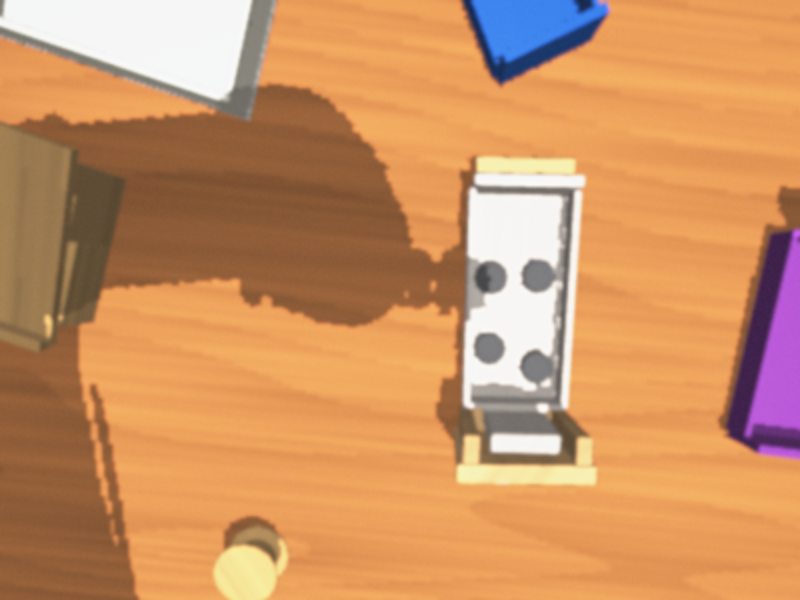

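The crop confirms it: the grey metal tray with four sinkers, walls from crop (469,187)/(581,187) down to (463,408)/(568,408), set in the dock. The purple and blue trays are to the right.

Run:
```python
from h import *
np.set_printoptions(precision=4,suppress=True)
p=snap("wrist")
f=lambda x,y,z:atz(p,(x/2+100,y/2),z)
w=[f(469,187,.04),f(581,187,.04),f(463,408,.04),f(568,408,.04)]
a=(w[0]+w[1])/2;b=(w[2]+w[3])/2
print(np.array(w),(a+b)/2,np.degrees(np.arctan2(*(a-b)[1::-1])))
g=[f(474,180,.058),f(584,180,.058)];print("gate top",np.array(g),sum(g)/2, np.degrees(np.arctan2(*(g[0]-g[1])[1::-1]))-90)
k=[f(457,475,.1),f(596,475,.1)];print("pocket",np.array(k),sum(k)/2, np.degrees(np.arctan2(*(k[0]-k[1])[1::-1]))-90)
```

```text
[[ 0.6499 -0.1041  0.04  ]
 [ 0.6564 -0.1645  0.04  ]
 [ 0.5294 -0.1148  0.04  ]
 [ 0.536  -0.176   0.04  ]] [ 0.5929 -0.1399  0.04  ] 5.270661373480974
gate top [[ 0.6515 -0.1058  0.058 ]
 [ 0.6576 -0.1625  0.058 ]] [ 0.6546 -0.1342  0.058 ] 6.124346167464751
pocket [[ 0.5041 -0.1126  0.1   ]
 [ 0.5118 -0.1843  0.1   ]] [ 0.508  -0.1484  0.1   ] 6.098660800999625
```

>>> step_arm:
  deltas:
    - [[0.242, -0.159, -0.2, 0, 0, 0], [0.242, -0.159, -0.4, 0, 0, 0], [0.242, -0.159, -0.65, 0, 0, 0], [0.242, -0.159, -0.9, 0, 0, 0], [0.242, -0.159, -0.92, 0, 0, 0], [0.242, -0.159, -0.92, 0, 0, 0]]
  grip: 0

```text
clock: 4.88
eef_pos: [0.594, -0.1398, 0.1024]
tcp_rot: [0.999, 0.052, 0.0, 0.0]
ft_force: [0.3, 0.3, 0.9]
opening: 0.0856
grasp_force: 0.0
```

>>> step_arm:
  deltas:
    - [[0, 0, -0.1, 0, 0, 0], [0, 0, -0.2, 0, 0, 0], [0, 0, -0.3, 0, 0, 0], [0, 0, -0.38, 0, 0, 0], [0, 0, -0.38, 0, 0, 0], [0, 0, -0.38, 0, 0, 0]]

```text
clock: 5.62
eef_pos: [0.595, -0.1398, 0.0089]
tcp_rot: [0.999, 0.052, 0.002, 0.0]
ft_force: [0.9, 0.4, 0.1]
opening: 0.0859
grasp_force: 0.0
```

>>> step_arm:
  deltas:
    - [[0, 0, 0, 0, 0, 0], [0, 0, 0, 0, 0, 0], [0, 0, 0, 0, 0, 0], [0, 0, 0, 0, 0, 0], [0, 0, 0, 0, 0, 0]]
  grip: 1
  newtons: 40

```text
clock: 6.25
eef_pos: [0.594, -0.1399, 0.0079]
tcp_rot: [0.999, 0.052, 0.001, 0.0]
ft_force: [-1.0, -0.4, 6.3]
opening: 0.0594
grasp_force: 42.0
```

>>> step_arm:
  deltas:
    - [[0, 0, 0.05, 0, 0, 0], [0, 0, 0.15, 0, 0, 0], [0, 0, 0.27, 0, 0, 0], [0, 0, 0.4, 0, 0, 0], [0, 0, 0.52, 0, 0, 0], [0, 0, 0.6, 0, 0, 0], [0, 0, 0.64, 0, 0, 0], [0, 0, 0.64, 0, 0, 0]]

```text
clock: 7.25
eef_pos: [0.593, -0.1399, 0.1668]
tcp_rot: [0.999, 0.052, 0.0, -0.0]
ft_force: [0.1, 0.1, -3.8]
opening: 0.0595
grasp_force: 44.5
```

Run:
```python
from h import *
np.set_printoptions(precision=4,suppress=True)
s=arm.get_state();print(s["clock"],s["eef_pos"],s["ft_force"],s["ft_torque"])
p=snap("wrist");q=snap("scene")
cv2.imwrite("pics/l.png",cv2.vconcat([cv2.resize(p["frame"][:400,100:560,::-1],(460,330)),cv2.resize(q["frame"][150:350,150:430,::-1],(460,270))]))
```

```text
7.25 [ 0.593  -0.1399  0.1668] [ 0.1457  0.0512 -3.8393] [-0.0169 -0.0486  0.0125]
```

View pics/l.png

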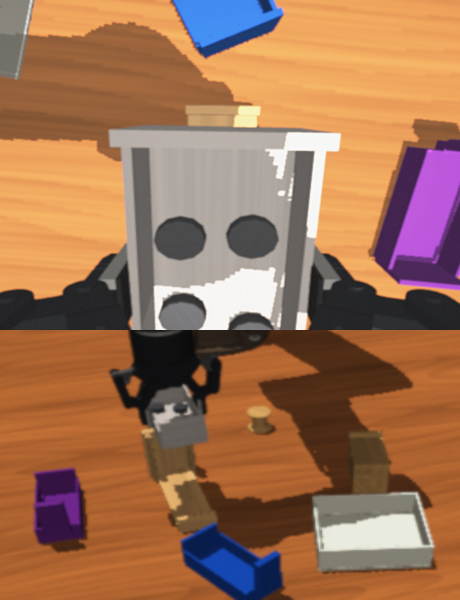

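The tray is lifted clear with its gate shut and all four sinkers in it. Next it goes behind the rest for a close look.

>>> step_arm:
  deltas:
    - [[-0.05, 0.12, 0.1, 0, 0, -0.01], [-0.1, 0.27, 0.2, 0, 0, -0.03], [-0.16, 0.45, 0.4, 0, 0, -0.06], [-0.2, 0.65, 0.5, 0, 0, -0.09], [-0.24, 0.82, 0.52, 0, 0, -0.108], [-0.24, 0.94, 0.52, 0, 0, -0.108], [-0.24, 1, 0.52, 0, 0, -0.108], [-0.24, 1, 0.52, 0, 0, -0.108], [-0.24, 1, 0.52, 0, 0, -0.108]]

```text
clock: 8.48
eef_pos: [0.5329, 0.1094, 0.2957]
tcp_rot: [0.993, -0.118, -0.001, 0.0]
ft_force: [-1.0, 0.1, -2.8]
opening: 0.0593
grasp_force: 44.8
```

Run:
```python
from h import *
np.set_printoptions(precision=4,suppress=True)
s=arm.get_state();print(s["clock"],s["eef_pos"],R.from_quat(s["tcp_rot"]).as_matrix())
p=snap("wrist","w3.png")
cv2.imwrite("pics/w3c.png",cv2.resize(p["frame"][:300,100:500,::-1],(800,600)))
for d in cams.place_of("rest",p)[:2]: print(d["confidence"],d["xy"],atz(p,d["xy"],0))
Rt=R.from_quat(s["tcp_rot"]).as_matrix()@np.diag([1,-1,-1])
for v in ([60,28,34],[60,-28,34],[60,30,16],[60,-30,16],[0,30,16],[0,-30,16]):
    print(v,(proj(p,s["eef_pos"]+Rt@(np.array(v)+[-1,0,16])/1000)-[100,0])*2)
```

```text
8.475 [0.5329 0.1094 0.2957] [[ 0.9722 -0.2343 -0.0012]
 [-0.2343 -0.9722 -0.0008]
 [-0.001   0.0011 -1.    ]]
0.56 [284.6, 145.5] [0.6012 0.132  0.    ]
[60, 28, 34] [208.1359 355.5996]
[60, -28, 34] [660.4584 356.3138]
[60, 30, 16] [230.6356 343.4279]
[60, -30, 16] [638.8696 344.0859]
[0, 30, 16] [256.7539 704.7613]
[0, -30, 16] [612.4959 704.9856]
```

View pics/w3c.png

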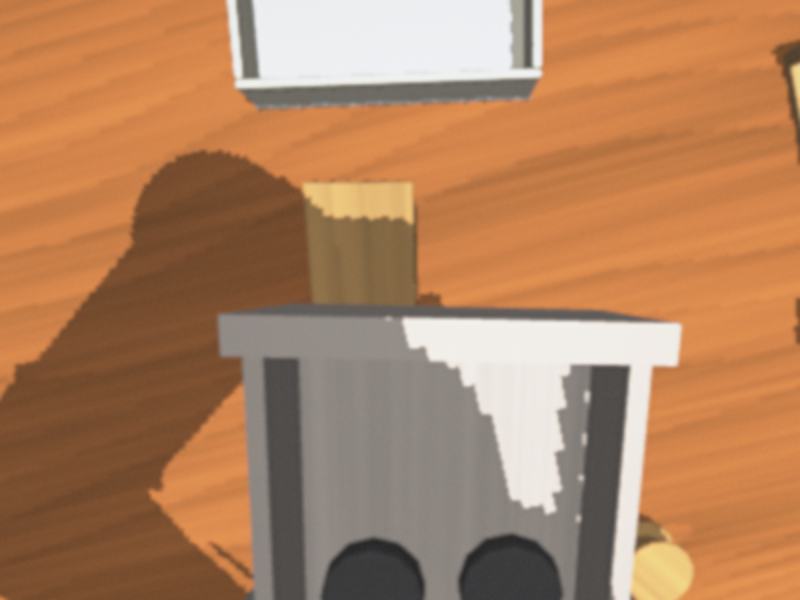

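The tray is held square, with its gate top at crop (222,355)–(680,365). The front edge of the rest is at (302,182)–(413,182) and the near rim of the bin at (237,88)–(541,77).

Run:
```python
from h import *
np.set_printoptions(precision=4,suppress=True)
p=snap("wrist")
f=lambda x,y,z:atz(p,(x/2+100,y/2),z)
a,b=f(302,182,.071),f(413,182,.071); m=(a+b)/2
print(a,b,m,np.linalg.norm(a-b),np.degrees(np.arctan2(*(a-b)[1::-1]))-90)
for yaw in(-13.,-14.):
  y=np.radians(yaw);u=np.array([np.cos(y),np.sin(y)]);print("mid",m[:2]-.05*u)
  print("x of line pts in rest frame lateral",[ (f(*q)[:2]-m[:2])@np.array([-u[1],u[0]]) for q in((302,182,.071),(313,303,.064),(413,182,.071),(415,303,.064))])
c,d=f(237,88,.046),f(541,77,.046);print("bin near",c,d,(c+d)/2,np.degrees(np.arctan2(*(c-d)[1::-1]))-90)
```

```text
[0.6551 0.1431 0.071 ] [0.6432 0.0935 0.071 ] [0.6492 0.1183 0.071 ] 0.05092110885608204 -13.4750893211108
mid [0.6004 0.1296]
x of line pts in rest frame lateral [np.float64(0.025459679160858954), np.float64(0.024448256460151266), np.float64(-0.02545967916085894), np.float64(-0.02526009689674329)]
mid [0.6006 0.1304]
x of line pts in rest frame lateral [np.float64(0.025459485962857575), np.float64(0.023503487535141726), np.float64(-0.02545948596285756), np.float64(-0.026204771409115715)]
bin near [0.706  0.1648 0.046 ] [0.677  0.0234 0.046 ] [0.6915 0.0941 0.046 ] -11.594056774120475
```

>>> step_arm:
  deltas:
    - [[0.1, 0.03, -0.1, -0.004, -0.018, 0], [0.25, 0.06, -0.25, -0.009, -0.036, 0], [0.329, 0.074, -0.45, -0.0129, -0.054, 0], [0.329, 0.074, -0.65, -0.0129, -0.054, 0], [0.329, 0.074, -0.78, -0.0129, -0.054, 0], [0.329, 0.074, -0.8, -0.0129, -0.054, 0], [0.329, 0.074, -0.8, -0.0129, -0.054, 0], [0.329, 0.074, -0.8, -0.0129, -0.054, 0]]

```text
clock: 9.62
eef_pos: [0.6165, 0.1291, 0.0983]
tcp_rot: [0.989, -0.117, 0.088, 0.009]
ft_force: [0.3, -0.2, -2.7]
opening: 0.0595
grasp_force: 45.0
```

Run:
```python
from h import *
np.set_printoptions(precision=4,suppress=True)
s=arm.get_state();Rt=R.from_quat(s["tcp_rot"]).as_matrix()@np.diag([1,-1,-1]);print(s["clock"],s["eef_pos"]);print(Rt)
y=np.radians(-13.4);Rr=R.from_euler('z',-13.4,degrees=True).as_matrix()
C=s["eef_pos"]+Rt@np.array([-1,-1.5,16])/1000
print("centre in rest",Rr.T@(C-[.6005,.130,0]), s["ft_force"])
```

```text
9.625 [0.6165 0.1291 0.0983]
[[ 0.957   0.2338 -0.1716]
 [-0.2306  0.9723  0.0388]
 [ 0.1759  0.0024  0.9844]]
centre in rest [0.012  0.0013 0.1139] [ 0.3248 -0.2087 -2.6943]
```

>>> step_arm:
  deltas:
    - [[0, 0, -0.04, 0, 0, 0], [0, 0, -0.08, 0, 0, 0], [0, 0, -0.11, 0, 0, 0], [0, 0, -0.125, 0, 0, 0], [0, 0, -0.13, 0, 0, 0], [0, 0, -0.13, 0, 0, 0], [0, 0, -0.13, 0, 0, 0]]

```text
clock: 10.5
eef_pos: [0.6151, 0.1284, 0.0643]
tcp_rot: [0.989, -0.117, 0.087, 0.01]
ft_force: [-5.5, -0.7, 4.2]
opening: 0.0593
grasp_force: 45.8
```

>>> step_arm:
  deltas:
    - [[0, 0, -0.005, 0, 0, 0], [0, 0, -0.008, 0, 0, 0], [0, 0, -0.008, 0, 0, 0]]

```text
clock: 10.88
eef_pos: [0.6152, 0.1284, 0.0642]
tcp_rot: [0.989, -0.117, 0.087, 0.01]
ft_force: [-15.5, -0.5, 22.2]
opening: 0.0594
grasp_force: 48.0
```

>>> step_arm:
  deltas:
    - [[0, 0, 0.009, 0, 0, 0], [0, 0, 0.009, 0, 0, 0]]

```text
clock: 11.12
eef_pos: [0.6156, 0.1289, 0.0644]
tcp_rot: [0.989, -0.117, 0.087, 0.01]
ft_force: [-4.4, 1.2, 4.4]
opening: 0.0593
grasp_force: 45.9
```

>>> step_arm:
  deltas:
    - [[0, 0, 0, 0, 0, 0], [0, 0, 0, 0, 0, 0], [0, 0, 0, 0, 0, 0], [0, 0, 0, 0, 0, 0], [0, 0, 0, 0, 0, 0]]
  grip: 0

```text
clock: 11.75
eef_pos: [0.6153, 0.1286, 0.064]
tcp_rot: [0.989, -0.117, 0.087, 0.01]
ft_force: [-0.4, 0.3, -0.5]
opening: 0.0854
grasp_force: 0.0
```

>>> step_arm:
  deltas:
    - [[-0.02, 0.005, 0.1, 0, 0, 0], [-0.04, 0.01, 0.24, 0, 0, 0], [-0.07, 0.016, 0.4, 0, 0, 0], [-0.1, 0.024, 0.56, 0, 0, 0], [-0.1, 0.024, 0.56, 0, 0, 0], [-0.1, 0.024, 0.56, 0, 0, 0]]

```text
clock: 12.5
eef_pos: [0.5899, 0.1345, 0.2037]
tcp_rot: [0.989, -0.117, 0.086, 0.01]
ft_force: [-0.1, -0.4, -0.7]
opening: 0.0852
grasp_force: 0.0
```

Run:
```python
from h import *
np.set_printoptions(precision=4,suppress=True)
s=arm.get_state();print(s["clock"],s["eef_pos"],s["ft_force"])
p=snap("wrist","w4.png");q=snap("scene")
cv2.imwrite("pics/w4c.png",cv2.vconcat([cv2.resize(p["frame"][:400,100:560,::-1],(460,400)),cv2.resize(q["frame"][200:340,300:460,::-1],(460,200))]))
for k,z in(("tray_centre",.08),("gate_hinge",.077),("handle",.11)):
  for d in cams.place_of(k,p)[:1]: print(k,d["confidence"],d["xy"],atz(p,d["xy"],z))
Rr=R.from_euler('zy',[-13.4,-10],degrees=True).as_matrix(); C=np.array([.6005,.130,0])+R.from_euler('z',-13.4,degrees=True).as_matrix()@[.011,0,.0802]
for v in ([60,28,34],[60,-28,34],[60,30,16],[60,-30,16],[-60,30,16],[-60,-30,16]): print(v,proj(p,C+Rr@np.array(v)/1000)-[100,0])
```

```text
12.5 [0.5899 0.1345 0.2037] [-0.0838 -0.3587 -0.7324]
tray_centre 0.97 [318.3, 234.2] [0.6116 0.1292 0.08  ]
gate_hinge 0.7 [577.5, 35.9] [ 0.7063 -0.0835  0.077 ]
handle 0.67 [315.1, 345.6] [0.5402 0.1485 0.11  ]
[60, 28, 34] [177.7138 152.2231]
[60, -28, 34] [269.1574 152.3954]
[60, 30, 16] [176.4464 151.4229]
[60, -30, 16] [267.5335 151.6024]
[-60, 30, 16] [180.8948 318.4398]
[-60, -30, 16] [261.525  317.1363]
```

View pics/w4c.png

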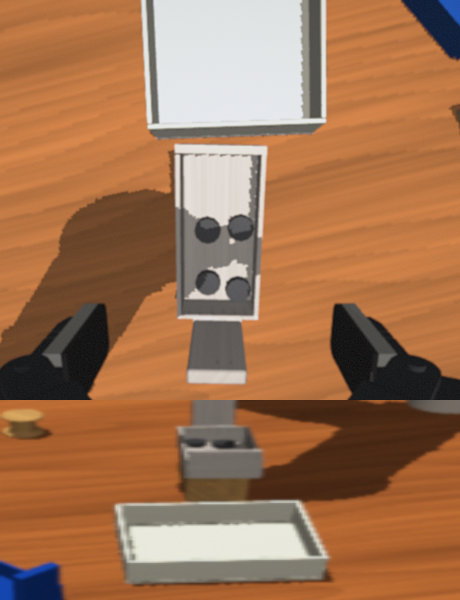

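The tray stands well on the rest, walls at (176,150)–(267,150) to (178,319)–(258,319), gate shut and four sinkers inside. Next I close the fingers and go behind the gate top.

>>> step_arm:
  deltas:
    - [[0.208, -0.057, 0, 0, 0, 0], [0.208, -0.057, 0, 0, 0, 0], [0.208, -0.057, -0.05, 0, 0, 0], [0.208, -0.057, -0.15, 0, 0, 0], [0.208, -0.057, -0.25, 0, 0, 0], [0.208, -0.057, -0.33, 0, 0, 0], [0.208, -0.057, -0.355, 0, 0, 0], [0.208, -0.057, -0.355, 0, 0, 0], [0.208, -0.057, -0.355, 0, 0, 0]]
  grip: 1
  newtons: 20

```text
clock: 13.88
eef_pos: [0.6426, 0.1207, 0.1162]
tcp_rot: [0.989, -0.117, 0.087, 0.01]
ft_force: [0.4, -0.4, 0.5]
opening: -0.0
grasp_force: 0.0
```

Run:
```python
from h import *
np.set_printoptions(precision=4,suppress=True)
s=arm.get_state();print(s["clock"],s["eef_pos"],s["ft_force"],s["opening"])
Rr=R.from_euler('zy',[-13.4,-10],degrees=True).as_matrix(); C=np.array([.6112,.1275,.0802])
print("tcp in tray mm",Rr.T@(s["eef_pos"]-C)*1000)
```

```text
13.875 [0.6426 0.1207 0.1162] [ 0.4488 -0.4313  0.5257] -3.5009654667189596e-05
tcp in tray mm [37.7954  1.9858 30.0169]
```

>>> step_arm:
  deltas:
    - [[0, -0.008, -0.012, 0, 0, 0], [0.046, -0.019, -0.004, 0, 0, 0], [0.08, -0.028, -0.002, 0, 0, 0], [0.103, -0.032, -0.004, 0, 0, 0], [0.13, -0.039, -0.012, 0, 0, 0], [0.156, -0.045, -0.022, 0, 0, 0]]

```text
clock: 14.62
eef_pos: [0.6816, 0.1089, 0.1095]
tcp_rot: [0.989, -0.117, 0.086, 0.01]
ft_force: [-0.5, 0.2, 1.0]
opening: -0.0
grasp_force: 0.4
```

>>> step_arm:
  deltas:
    - [[0.02, -0.004, -0.013, 0, 0, 0], [0.034, -0.008, -0.027, 0, 0, 0], [0.048, -0.011, -0.044, 0, 0, 0], [0.06, -0.014, -0.062, 0, 0, 0], [0.072, -0.017, -0.088, 0, 0, 0], [0.077, -0.018, -0.103, 0, 0, 0], [0.079, -0.019, -0.114, 0, 0, 0], [0.079, -0.019, -0.114, 0, 0, 0]]

```text
clock: 15.62
eef_pos: [0.701, 0.1044, 0.0814]
tcp_rot: [0.989, -0.117, 0.087, 0.01]
ft_force: [-2.2, 1.2, 2.3]
opening: 0.0004
grasp_force: 1.6
```

Run:
```python
from h import *
np.set_printoptions(precision=4,suppress=True)
s=arm.get_state();print(s["clock"],s["eef_pos"],s["ft_force"],s["opening"])
Rr=R.from_euler('zy',[-13.4,-10],degrees=True).as_matrix(); C=np.array([.6112,.1275,.0802])
print("tcp in tray mm",Rr.T@(s["eef_pos"]-C)*1000)
```

```text
15.625 [0.701  0.1044 0.0814] [-2.1984  1.1625  2.2754] 0.0003755337102131753
tcp in tray mm [ 91.5545  -1.9243 -14.4465]
```

>>> step_arm:
  deltas:
    - [[0, 0, 0.06, 0, 0, 0], [-0.02, 0.005, 0.2, 0, 0, 0], [-0.1, 0.02, 0.4, 0, 0, 0], [-0.25, 0.06, 0.6, 0, 0, 0], [-0.4, 0.1, 0.7, 0, 0, 0], [-0.45, 0.12, 0.7, 0, 0, 0], [-0.45, 0.12, 0.7, 0, 0, 0], [-0.45, 0.12, 0.7, 0, 0, 0]]
  grip: 0

```text
clock: 16.62
eef_pos: [0.5887, 0.1342, 0.2558]
tcp_rot: [0.989, -0.117, 0.086, 0.01]
ft_force: [0.0, 0.0, 0.9]
opening: 0.0853
grasp_force: 0.0
```

Run:
```python
from h import *
np.set_printoptions(precision=4,suppress=True)
s=arm.get_state();print(s["clock"],s["eef_pos"],s["ft_force"],s["joint_positions"])
p=snap("wrist","w5.png");q=snap("scene")
cv2.imwrite("pics/w5c.png",cv2.vconcat([cv2.resize(p["frame"][:400,100:560,::-1],(460,400)),cv2.resize(q["frame"][200:340,300:460,::-1],(460,200))]))
Rr=R.from_euler('zy',[-13.4,-10],degrees=True).as_matrix(); C=np.array([.6112,.1275,.0802])
for v in ([108,28,-14],[108,-28,-14],[60,30,16],[60,-30,16],[-60,30,16],[-60,-30,16],[-73,18,76],[-73,-18,76]): print(v,proj(p,C+Rr@np.array(v)/1000)-[100,0])
```

```text
16.625 [0.5887 0.1342 0.2558] [0.0282 0.0317 0.9004] [ 0.6307  0.1353 -0.3066  0.1555 -1.0214  0.6299]
[108, 28, -14] [185.7817  99.0827]
[108, -28, -14] [252.4628  99.6213]
[60, 30, 16] [182.8374 159.6212]
[60, -30, 16] [258.1335 159.7226]
[-60, 30, 16] [185.9258 299.5717]
[-60, -30, 16] [253.9233 298.6055]
[-73, 18, 76] [199.1311 349.0983]
[-73, -18, 76] [247.9571 348.1343]
```

View pics/w5c.png

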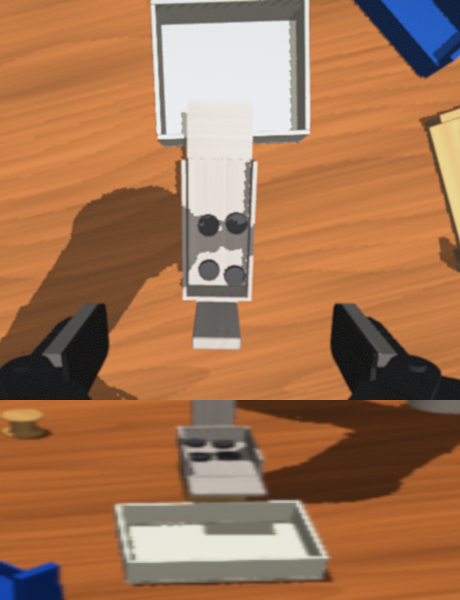

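The gate lies flat, tip at (187..253,100), and all four sinkers are still in the tray. The handle top is at (193..241,344), about 3 mm to the left of plan. Now I work out the handle grasp and the dump poses.

```bash
cat > plan.py <<'E'
from h import *
np.set_printoptions(precision=4,suppress=True)
C=np.array([.6112,.1275,.0802])+R.from_euler('z',-13.4,degrees=True).as_matrix()@[0,.0018,0]
YAW=-14.2
def tray(pitch,yaw=YAW): return R.from_euler('zy',[yaw,pitch],degrees=True)  # pitch>0: gate end down
G=np.array([-66.6,1.2,33])/1000           # TCP in tray
REL=R.from_euler('y',-2,degrees=True)*R.from_euler('z',SG:=90,degrees=True)*R.from_matrix(np.diag([1,-1,-1]))
def tool(pitch): return tray(pitch)*REL
def show(name,p,r,s0p,s0r):
    print(name,p,"d",(p-s0p)/.25,"turn",(r*s0r.inv()).as_rotvec()/np.pi)
E
python3 - <<'E'
from plan import *
s=arm.get_state();p0=s["eef_pos"];r0=R.from_quat(s["tcp_rot"])
g=C+tray(-10).apply(G)
show("pre",g+tool(-10).apply([0,0,-.09]),tool(-10),p0,r0)
show("pre alt",g+tool(-10).apply([0,0,-.09]),tool(-10)*R.from_euler('z',np.pi),p0,r0)
print("grasp rel pre",tool(-10).apply([0,0,.09])/.25)
u=np.array([np.cos(np.radians(-12)),np.sin(np.radians(-12)),0]);B=np.array([.752,.082,.004])
for a in(-10,0,10,20,30,38,44):
    t=B-.025*u; t[2]=.068
    P=t-tray(a).apply(np.array([108,0,-14])/1000)+tray(a).apply(G)
    show("dump%d"%a,P,tool(a),g,tool(-10))
E
```

```text
pre [0.524  0.1475 0.1896] d [-0.2596  0.054  -0.263 ] turn [-0.0846  0.0023  0.488 ]
pre alt [0.524  0.1475 0.1896] d [-0.2596  0.054  -0.263 ] turn [ 0.1025 -0.0225 -0.4942]
grasp rel pre [ 0.0745 -0.0031 -0.3522]
dump-10 [0.553  0.1312 0.0849] d [ 0.0416 -0.0622 -0.0664] turn [0. 0. 0.]
dump0 [0.5586 0.1312 0.115 ] d [ 0.0639 -0.0622  0.0538] turn [0.     0.0556 0.    ]
dump10 [0.5693 0.1312 0.1436] d [ 0.1068 -0.0622  0.1684] turn [ 0.      0.1111 -0.    ]
dump20 [0.5848 0.1312 0.17  ] d [ 0.169  -0.0622  0.2737] turn [0.     0.1667 0.    ]
dump30 [0.6047 0.1312 0.1932] d [ 0.2485 -0.0622  0.3666] turn [0.     0.2222 0.    ]
dump38 [0.6233 0.1312 0.2091] d [ 0.323  -0.0622  0.4301] turn [-0.      0.2667  0.    ]
dump44 [0.6386 0.1312 0.2192] d [ 0.3842 -0.0622  0.4706] turn [ 0.   0.3 -0. ]
```

My Euler call was extrinsic, which gave a false 2° roll. I'll fix that and compare with the picture again.

```bash
sed -i "s/'zy'/'ZY'/; s/0,.0018,0/0,0,0/; s/-66.6,1.2,33/-66.6,0,33/; s/YAW=-14.2/YAW=-14.0/" plan.py
python3 - <<'E'
from plan import *
s=arm.get_state();p0=s["eef_pos"];r0=R.from_quat(s["tcp_rot"])
p=snap("wrist")
for v in ([108,28,-14],[108,-28,-14],[60,30,16],[60,-30,16],[-60,30,16],[-60,-30,16],[-73,18,76],[-73,-18,76]): print(v,proj(p,C+tray(-10).apply(np.array(v)/1000))-[100,0])
g=C+tray(-10).apply(G)
show("pre",g+tool(-10).apply([0,0,-.09]),tool(-10),p0,r0)
print("grasp rel pre",tool(-10).apply([0,0,.09])/.25)
u=np.array([np.cos(np.radians(-12)),np.sin(np.radians(-12)),0]);B=np.array([.752,.082,.004])
for a in(-10,0,10,20,30,38,44):
    t=B-.025*u; t[2]=.068
    P=t-tray(a).apply(np.array([108,0,-14])/1000)+tray(a).apply(G)
    show("dump%d"%a,P,tool(a),g,tool(-10))
E
```

```text
[108, 28, -14] [187.0144  98.8326]
[108, -28, -14] [253.9623  99.5354]
[60, 30, 16] [182.2214 159.5014]
[60, -30, 16] [257.7777 160.2514]
[-60, 30, 16] [184.5524 298.9884]
[-60, -30, 16] [252.6397 299.5747]
[-73, 18, 76] [193.936  349.0314]
[-73, -18, 76] [242.8328 349.4294]
pre [0.5238 0.1493 0.1892] d [-0.2601  0.0611 -0.2647] turn [-0.0941  0.014   0.4884]
grasp rel pre [ 0.0726 -0.0181 -0.3521]
dump-10 [0.5528 0.1308 0.084 ] d [ 0.0432 -0.0559 -0.0687] turn [0. 0. 0.]
dump0 [0.5581 0.1294 0.115 ] d [ 0.0645 -0.0613  0.0555] turn [0.0134 0.0539 0.    ]
dump10 [0.5686 0.1268 0.1446] d [ 0.1065 -0.0717  0.1739] turn [0.0269 0.1078 0.    ]
dump20 [0.5839 0.123  0.1719] d [ 0.1678 -0.087   0.283 ] turn [ 0.0403  0.1617 -0.    ]
dump30 [0.6036 0.1181 0.196 ] d [ 0.2465 -0.1066  0.3795] turn [0.0538 0.2156 0.    ]
dump38 [0.6221 0.1135 0.2125] d [ 0.3205 -0.1251  0.4456] turn [0.0645 0.2587 0.    ]
dump44 [0.6374 0.1097 0.2231] d [ 0.3814 -0.1403  0.4879] turn [0.0726 0.2911 0.    ]
```

Now the projection agrees with the picture to about 1 mm. I'll take the −90° wrist option, which keeps the last joint mid-range.

```bash
sed -i "s/SG:=90/SG:=-90/" plan.py
python3 - <<'E'
from plan import *
s=arm.get_state();p0=s["eef_pos"];r0=R.from_quat(s["tcp_rot"])
g=C+tray(-10).apply(G);r=tool(-10)
show("pre",g+r.apply([0,0,-.09]),r,p0,r0); print(r.as_matrix())
print("grasp rel pre",r.apply([0,0,.09])/.25)
E
```

```text
pre [0.5238 0.1493 0.1892] d [-0.2601  0.0612 -0.2645] turn [ 0.0905 -0.0318 -0.4933]
[[-0.2419 -0.9491  0.2017]
 [-0.9703  0.2366 -0.0503]
 [ 0.     -0.2079 -0.9781]]
grasp rel pre [ 0.0726 -0.0181 -0.3521]
```

>>> step_arm:
  deltas:
    - [[-0.1, 0.02, 0, 0.0905, -0.0318, -0.4933], [-0.2, 0.04, 0, 0.0905, -0.0318, -0.4933], [-0.26, 0.061, 0, 0.0905, -0.0318, -0.4933], [-0.26, 0.061, 0, 0.0905, -0.0318, -0.4933], [-0.26, 0.061, 0, 0.0905, -0.0318, -0.4933], [-0.26, 0.061, -0.05, 0.0905, -0.0318, -0.4933], [-0.26, 0.061, -0.12, 0.0905, -0.0318, -0.4933], [-0.26, 0.061, -0.2, 0.0905, -0.0318, -0.4933], [-0.26, 0.061, -0.26, 0.0905, -0.0318, -0.4933], [-0.26, 0.061, -0.265, 0.0905, -0.0318, -0.4933]]
  grip: 0

```text
clock: 18.02
eef_pos: [0.5232, 0.1489, 0.1885]
tcp_rot: [-0.613, 0.784, -0.083, 0.063]
ft_force: [0.7, -0.2, -0.4]
opening: 0.0853
grasp_force: 0.0
```

>>> step_arm:
  deltas:
    - [[0, 0, 0, 0, 0, 0], [0, 0, 0, 0, 0, 0]]

```text
clock: 18.27
eef_pos: [0.524, 0.1498, 0.1907]
tcp_rot: [-0.613, 0.783, -0.083, 0.065]
ft_force: [-0.4, -0.6, -0.3]
opening: 0.0853
grasp_force: 0.0
```

Run:
```python
from plan import *
s=arm.get_state();p0=s["eef_pos"];r0=R.from_quat(s["tcp_rot"]);print(s["clock"],s["joint_positions"])
g=C+tray(-10).apply(G);r=tool(-10)
show("grasp",g,r,p0,r0)
p=snap("wrist","w6.png")
for v in ([-60,30,16],[-60,-30,16],[-73,18,76],[-73,-18,76],[-63,18,76],[-63,-18,76],[0,30,16]): print(v,proj(p,C+tray(-10).apply(np.array(v)/1000)))
```

```text
18.275 [ 0.7598  0.0726 -0.5762  0.2444 -0.8227 -1.1608]
grasp [0.542  0.1448 0.1011] d [ 0.0721 -0.0201 -0.3583] turn [ 0.0004  0.0006 -0.0004]
[-60, 30, 16] [311.2704 281.5179]
[-60, -30, 16] [311.0553 198.5271]
[-73, 18, 76] [328.4638 300.8909]
[-73, -18, 76] [329.1351 238.2275]
[-63, 18, 76] [310.5043 300.5687]
[-63, -18, 76] [310.3026 237.9967]
[0, 30, 16] [228.7049 280.1796]
```

View pics/w6.png

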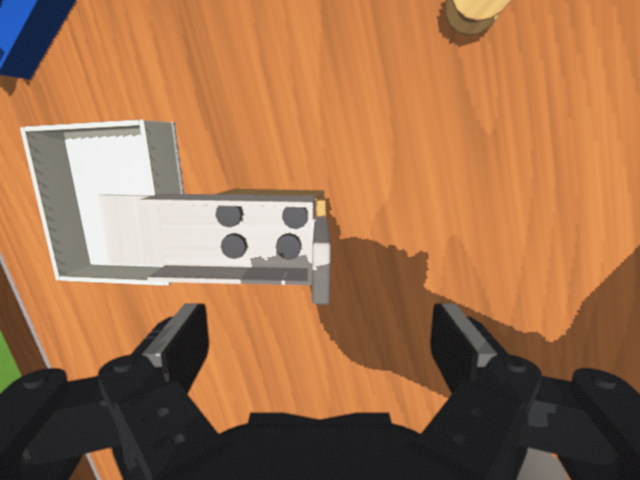

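The handle top is at (312–329, 242–303), centred between the fingers as predicted. I descend along it and grip.

>>> step_arm:
  deltas:
    - [[0.014, -0.004, -0.07, 0, 0, 0], [0.029, -0.008, -0.143, 0, 0, 0], [0.044, -0.012, -0.22, 0, 0, 0], [0.059, -0.016, -0.29, 0, 0, 0], [0.071, -0.02, -0.35, 0, 0, 0], [0.072, -0.02, -0.358, 0, 0, 0], [0.072, -0.02, -0.358, 0, 0, 0]]

```text
clock: 19.2
eef_pos: [0.5418, 0.1447, 0.1011]
tcp_rot: [-0.612, 0.783, -0.083, 0.065]
ft_force: [0.7, 0.3, 0.1]
opening: 0.0856
grasp_force: 0.0
```

>>> step_arm:
  deltas:
    - [[0, 0, 0, 0, 0, 0], [0, 0, 0, 0, 0, 0], [0, 0, 0, 0, 0, 0], [0, 0, 0, 0, 0, 0], [0, 0, 0, 0, 0, 0], [0, 0, 0, 0, 0, 0], [0, 0, 0, 0, 0, 0]]
  grip: 1
  newtons: 60

```text
clock: 20.08
eef_pos: [0.5417, 0.1447, 0.1008]
tcp_rot: [-0.612, 0.783, -0.083, 0.065]
ft_force: [-2.5, -0.5, 5.5]
opening: 0.0092
grasp_force: 59.3
```

Run:
```python
from plan import *
s=arm.get_state();p0=s["eef_pos"];r0=R.from_quat(s["tcp_rot"]);print(s["clock"],p0,s["ft_force"],s["opening"],s["grasp_force"])
print("tcp in tray",tray(-10).inv().apply(p0-C)*1000)
```

```text
20.075 [0.5417 0.1447 0.1008] [-2.4991 -0.4875  5.4577] 0.009217534901775433 59.297481179237366
tcp in tray [-66.9582  -0.1655  32.7504]
```

>>> step_arm:
  deltas:
    - [[0, 0, 0.05, 0, 0, 0], [0.02, -0.02, 0.12, 0, 0, 0], [0.05, -0.055, 0.13, 0.0067, 0.027, 0], [0.065, -0.061, 0.14, 0.0134, 0.0539, 0], [0.085, -0.067, 0.16, 0.02, 0.081, 0], [0.107, -0.072, 0.19, 0.0269, 0.1078, 0], [0.137, -0.079, 0.24, 0.0336, 0.1348, 0], [0.168, -0.087, 0.29, 0.0403, 0.1617, 0], [0.168, -0.087, 0.29, 0.0403, 0.1617, 0], [0.168, -0.087, 0.29, 0.0403, 0.1617, 0]]

```text
clock: 21.32
eef_pos: [0.583, 0.1229, 0.1724]
tcp_rot: [-0.608, 0.778, 0.123, -0.097]
ft_force: [-0.4, -0.8, -4.0]
opening: 0.009
grasp_force: 59.2
```

Run:
```python
from plan import *
s=arm.get_state();p0=s["eef_pos"];r0=R.from_quat(s["tcp_rot"]);print(s["clock"],p0,s["ft_force"],s["opening"],s["joint_positions"])
T=r0*REL.inv(); print(T.as_matrix()); print("tip", p0+T.apply(np.array([108,0,-14])/1000-G))
q=snap("scene");w=snap("wrist")
cv2.imwrite("pics/d1.png",cv2.vconcat([cv2.resize(w["frame"][:360,:480,::-1],(480,360)),cv2.resize(q["frame"][170:330,270:480,::-1],(480,240))]))
```

```text
21.325 [0.583  0.1229 0.1724] [-0.421  -0.7669 -3.9877] 0.008975429647267651 [ 0.4086  0.4507  0.0529 -0.1893 -1.4282 -0.6015]
[[ 0.9121  0.2413  0.3314]
 [-0.2272  0.9704 -0.0813]
 [-0.3412 -0.0011  0.94  ]]
tip [0.7266 0.0871 0.0686]
```

View pics/d1.png

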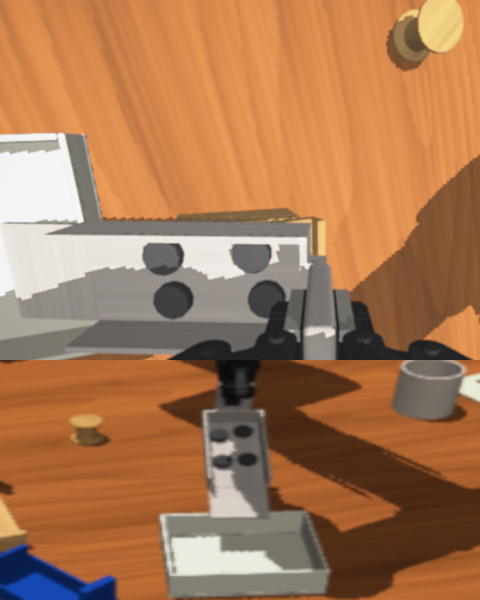

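The tray hangs firmly, 20° down, with its gate tip over the bin and all four sinkers still inside. I tip it further.

>>> step_arm:
  deltas:
    - [[0.026, -0.007, 0.03, 0.0045, 0.018, 0], [0.052, -0.013, 0.06, 0.009, 0.036, 0], [0.079, -0.02, 0.09, 0.0135, 0.0539, 0], [0.116, -0.029, 0.123, 0.019, 0.075, 0], [0.153, -0.038, 0.156, 0.0242, 0.097, 0], [0.183, -0.046, 0.177, 0.028, 0.113, 0], [0.214, -0.053, 0.198, 0.0323, 0.1294, 0], [0.214, -0.053, 0.198, 0.0323, 0.1294, 0], [0.214, -0.053, 0.198, 0.0323, 0.1294, 0], [0.214, -0.053, 0.198, 0.0323, 0.1294, 0]]

```text
clock: 22.68
eef_pos: [0.6366, 0.11, 0.2234]
tcp_rot: [-0.576, 0.736, 0.281, -0.22]
ft_force: [-0.7, 0.1, -1.8]
opening: 0.0095
grasp_force: 59.6
```

Run:
```python
from plan import *
s=arm.get_state();p0=s["eef_pos"];r0=R.from_quat(s["tcp_rot"]);print(s["clock"],p0,s["ft_force"],s["opening"],s["joint_positions"])
T=r0*REL.inv(); print(np.degrees(np.arcsin(T.as_matrix()[2,0])),"tip", p0+T.apply(np.array([108,0,-14])/1000-G))
q=snap("scene");t=snap("top")
for n,p in(("scene",q),("top",t)):
  for d in cams.place_of("weight0_center",p)[:6]: print(n,d["confidence"],d["xy"],atz(p,d["xy"],.0085))
w=snap("wrist")
cv2.imwrite("pics/d2.png",cv2.vconcat([cv2.resize(w["frame"][:360,:480,::-1],(400,300)),cv2.resize(q["frame"][170:330,270:480,::-1],(400,300))]))
```

```text
22.675 [0.6366 0.11   0.2234] [-0.6619  0.1191 -1.7705] 0.009531907214699199 [ 0.2616  0.7554  0.6129 -0.374  -2.0626 -0.5733]
-43.82511149401579 tip [0.7273 0.0876 0.0686]
scene 0.39 [368.2, 309.2] [0.7671 0.0648 0.0085]
top 0.38 [307.8, 172.9] [0.7751 0.0572 0.0085]
```

View pics/d2.png

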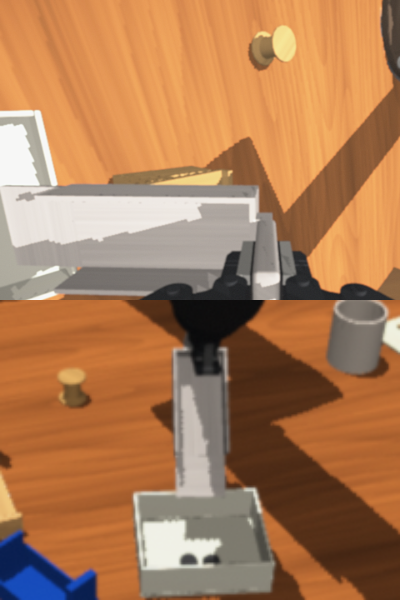

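The tray is empty and sinkers show in the bin at crop (188,560) and (210,560). I bring the tray back along the same way.

>>> step_arm:
  deltas:
    - [[-0.06, 0.015, -0.042, -0.008, -0.032, 0], [-0.135, 0.033, -0.108, -0.0188, -0.0755, 0], [-0.214, 0.053, -0.198, -0.0323, -0.1294, 0], [-0.26, 0.063, -0.26, -0.042, -0.17, 0], [-0.32, 0.074, -0.33, -0.052, -0.21, 0], [-0.36, 0.085, -0.36, -0.0605, -0.242, 0], [-0.378, 0.13, -0.36, -0.0726, -0.2911, 0], [-0.382, 0.14, -0.36, -0.0726, -0.2911, 0], [-0.382, 0.14, -0.36, -0.0726, -0.2911, 0], [-0.382, 0.14, -0.36, -0.0726, -0.2911, 0]]

```text
clock: 24.18
eef_pos: [0.5429, 0.1453, 0.1335]
tcp_rot: [-0.612, 0.784, -0.083, 0.065]
ft_force: [-0.2, 0.0, -2.5]
opening: 0.0089
grasp_force: 59.7
```

Run:
```python
from plan import *
s=arm.get_state();p0=s["eef_pos"];r0=R.from_quat(s["tcp_rot"]);print(s["clock"],p0,s["ft_force"],s["opening"])
T=r0*REL.inv();g=np.array([.5417,.1447,.1008]);show("grasp",g,tool(-10),p0,r0)
q=snap("scene","s3.png");t=snap("top");w=snap("wrist")
for n,p in(("scene",q),("top",t),("wrist",w)):
  for d in cams.place_of("weight0_center",p)[:6]: print(n,d["confidence"],d["xy"],atz(p,d["xy"],.0085))
O=p0-T.apply(G)
for v in ([108,28,-14],[108,-28,-14],[60,30,16],[60,-30,16],[-60,30,16],[-60,-30,16]): print(v,proj(w,O+T.apply(np.array(v)/1000)))
cv2.imwrite("pics/r1.png",cv2.vconcat([w["frame"][:360,:,::-1],cv2.resize(q["frame"][200:340,270:480,::-1],(640,240))]))
```

```text
24.175 [0.5429 0.1453 0.1335] [-0.1751  0.0003 -2.4818] 0.008929968593799631
grasp [0.5417 0.1447 0.1008] d [-0.0047 -0.0023 -0.1307] turn [0.     0.0007 0.0001]
scene 0.39 [368.1, 308.9] [0.7662 0.0649 0.0085]
top 0.5 [304.1, 173.0] [0.7751 0.0668 0.0085]
top 0.34 [389.8, 245.1] [ 0.5833 -0.1472  0.0085]
top 0.18 [278.9, 208.0] [0.6857 0.1333 0.0085]
wrist 0.93 [73.1, 198.9] [0.7702 0.0669 0.0085]
[108, 28, -14] [ 17.4965 315.2754]
[108, -28, -14] [ -4.9663 219.5587]
[60, 30, 16] [ 63.7364 347.8932]
[60, -30, 16] [ 39.6511 229.6292]
[-60, 30, 16] [306.1549 352.6802]
[-60, -30, 16] [305.0957 232.1366]
```

View pics/r1.png

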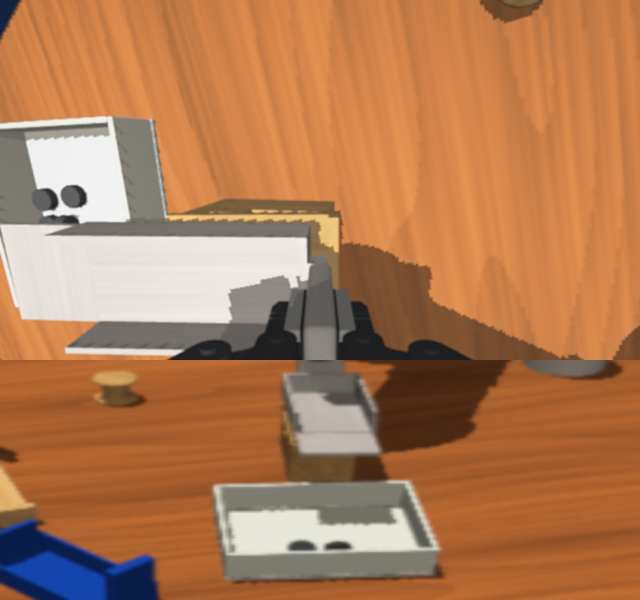

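All four sinkers lie in the bin, at (45,199) and (73,196) with two more at (50–75,219). The tray is empty over the rest. I lower it.

>>> step_arm:
  deltas:
    - [[-0.001, -0.003, -0.04, 0, 0, 0], [-0.002, -0.003, -0.08, 0, 0, 0], [-0.002, -0.003, -0.11, 0, 0, 0], [-0.002, -0.003, -0.122, 0, 0, 0], [-0.002, -0.003, -0.126, 0, 0, 0], [-0.002, -0.003, -0.126, 0, 0, 0]]

```text
clock: 25.22
eef_pos: [0.5412, 0.1439, 0.1012]
tcp_rot: [-0.612, 0.784, -0.083, 0.064]
ft_force: [-0.2, -0.0, -2.6]
opening: 0.0092
grasp_force: 59.7
```

>>> step_arm:
  deltas:
    - [[0, 0, -0.003, 0, 0, 0], [0, 0, -0.004, 0, 0, 0]]

```text
clock: 25.48
eef_pos: [0.5413, 0.1441, 0.1008]
tcp_rot: [-0.612, 0.783, -0.083, 0.065]
ft_force: [-5.0, 0.5, 6.2]
opening: 0.0091
grasp_force: 60.9
```

>>> step_arm:
  deltas:
    - [[0, 0, 0, 0, 0, 0], [0, 0, 0, 0, 0, 0], [0, 0, 0, 0, 0, 0], [0, 0, 0, 0, 0, 0], [0, 0, 0, 0, 0, 0], [0, 0, 0, 0, 0, 0]]
  grip: 0

```text
clock: 26.22
eef_pos: [0.5411, 0.1439, 0.1001]
tcp_rot: [-0.612, 0.784, -0.083, 0.064]
ft_force: [0.8, 0.3, 0.1]
opening: 0.0856
grasp_force: 0.0
```

>>> step_arm:
  deltas:
    - [[-0.014, 0.004, 0.07, 0, 0, 0], [-0.029, 0.008, 0.143, 0, 0, 0], [-0.045, 0.012, 0.22, 0, 0, 0], [-0.072, 0.02, 0.36, 0, 0, 0], [-0.12, 0.03, 0.58, 0, 0, 0], [-0.12, 0.03, 0.58, 0, 0, 0], [-0.12, 0.03, 0.58, 0, 0, 0]]

```text
clock: 27.1
eef_pos: [0.5108, 0.1513, 0.245]
tcp_rot: [-0.612, 0.784, -0.083, 0.065]
ft_force: [-0.5, 0.0, 0.2]
opening: 0.085
grasp_force: 0.0
```

Run:
```python
from plan import *
s=arm.get_state();print(s["clock"],s["eef_pos"],s["ft_force"],s["opening"])
w=snap("wrist","f.png");q=snap("scene")
for v in ([108,28,-14],[60,30,16],[60,-30,16],[-60,30,16],[-60,-30,16],[-73,18,76],[-73,-18,76]): print(v,proj(w,C+tray(-10).apply(np.array(v)/1000)))
for d in cams.place_of("weight0_center",w)[:6]: print(d["confidence"],d["xy"],atz(w,d["xy"],.0085))
cv2.imwrite("pics/fc.png",cv2.vconcat([w["frame"][:360,:,::-1],cv2.resize(q["frame"][200:340,270:480,::-1],(640,240))]))
```

```text
27.1 [0.5108 0.1513 0.245 ] [-0.5185  0.0042  0.199 ] 0.0850169426438359
[108, 28, -14] [137.0392 245.9494]
[60, 30, 16] [173.9166 258.108 ]
[60, -30, 16] [166.5909 189.429 ]
[-60, 30, 16] [310.7054 259.9111]
[-60, -30, 16] [310.4321 190.4272]
[-73, 18, 76] [324.2484 270.1972]
[-73, -18, 76] [324.5658 219.8206]
0.68 [131.6, 181.4] [0.7669 0.064  0.0085]
0.53 [113.3, 206.0] [0.8022 0.0856 0.0085]
```

View pics/fc.png

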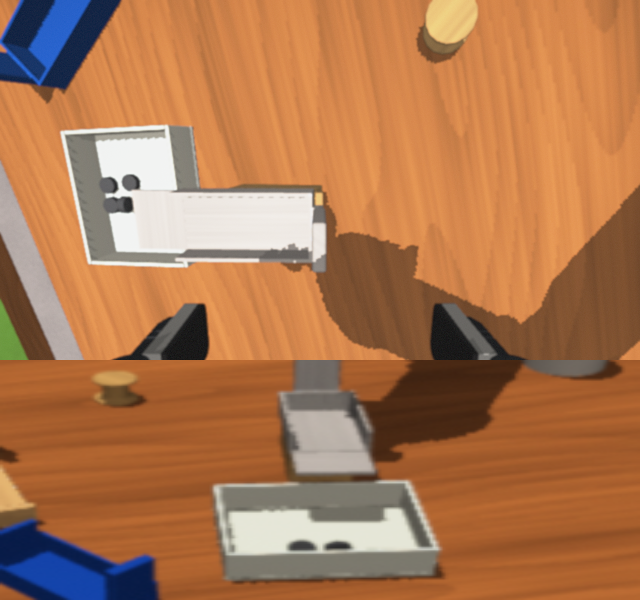

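The tray stands on the rest as predicted, rear corner at (310,190), empty. All four sinkers are in the bin, at (108,185), (130,182), (111,205) and (125,205). The arm is clear, so I hand in.

```bash
python3 -c "
from station import arm
print(arm.sign_off())"
```

```text
the job is handed in; nothing more can be done
None
```

The job is handed in at about 27 s of the 69 s: all four sinkers lie in the bin, the empty tray stands on the rest, and I saw nothing else disturbed; the station gave no verdict.

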